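Shut the gas taps left open on the laboratory bench

ROBOT

A 6-joint arm with a two-finger parallel gripper is mounted at the origin on the work surface. World frame = base frame: x ahead of the robot, y to its left, z up, the work surface at z = 0. Lengths are in m, angles in rad, forces in N, time in s.
With the tool pointing down it reaches from about 0.35 to 0.775 m from the base axis. Payload 5.5 kg.
Tool frame: the origin (TCP) lies on the centre line of the jaws, within the pads' length; the fingertips stand 11 mm ahead of it and the grasp point (between the pads) lies 8 mm behind it (env.tip_extent is the distance from the TCP to the fingertips, in m); z points along the fingers, y is the line along which they close (so a half turn about z gives the same grasp; the last joint's range is limited). The gripper opens to 85 mm and grips with 20 to 120 N. Pads are 22 mm wide; open, the fingers measure 114 mm over their backs; the gripper's body (76 mm by 85 mm) begins 54 mm behind the grasp point. The pads swing forward as they close: fully open they stand 13 mm farther back than shut.
Start: joints at [-1.435, 0.313, 0.046, 1.304, 0, 1.431], TCP at [0.157, -0.553, 0.242] pointing down, gripper open.
Joint ranges: [-2.76, 2.76], [-0.86, 1.69], [-1.03, 1.26], [-2.2, 2.34], [-1.47, 1.5], [-3.14, 3.14]. Speed limits (rad/s): [2.57, 2.57, 3.14, 3.14, 3.14, 3.14].

INTERFACE

Orientations are given as a unit quaternion [w, x, y, z].
In Python, from workcell import env gives the robot as it stands.
- The arm moves only by the shell command python3 -m jog 'ROWS' [FORCE]. ROWS is JSON, a list of rows, each a list of 5 numbers: the gripper's target within -1 to 1 (shut at 1, half-way at 0, fully open at -1), then the shift along the tool's x, y, z in m, then the turn about the tool's z in degrees. In form: [[fingers, tx, ty, tz, turn], ...]. A call has 1 to 5 rows; each row shifts and turns the commanded pose from where the row before left it, along the tool's axes as they then stand; what a row does not reach is not made up. A row lasts 1/12 s, in which the tool goes at most 41.7 mm and 7.16 degrees, less where a joint would pass 70% of its speed; a pose out of reach is approached as far as the arm can. A call is refused whole if a number of a shift passes 0.0417 or a number of a turn 7.16, either way. A call with a gripper value outside its range is refused whole. The fingers move at their own pace and stop on an object; FORCE is the grip in N (left out, the last holds). Time passes only in rows, so rows that do not move let the fingers close. It gives the time, the measured TCP pose, the force, the opening and the grip force at its end, in the units of the state.
- env.get_state(): the state, without advancing time (a new reading comes with each control period).
- env.read_camera(name): name is "side" or "top"; returns a dict with "img" (384x512x3 uint8, red, green, blue), "fov_y" (degrees; the focal length in pixels is half the picture's height over the tangent of half this angle, whatever the lens; pixels are square), "cx", "cy" (the principal point, pixels), "T" (4x4, takes a point from camera to world coordinates). Camera axes: x right, y up, looking along -z (the intrinsics and any distortion apply to the point x, -y, -z); pixel columns grow to the right and rows downward; lengths in m; the calibration is good to about 2 mm. A picture is of the moment at which its call begins. There is no depth.
- env.hand_in(): hands the job in; it is judged then, once.
The state is a dict: "clock": time; "joint_pos": joint angles; "qvel": joint speeds; "tau": joint torques, N m; "tcp_pos": TCP position; "orientation": TCP orientation; "wrist_force": force on the tool from outside, world axes, zero at the start; "ft_torque": the same for the moment, N m; "finger_gap": finger opening in m; "grip_force": force on a finger pad.
Only numpy, scipy, OpenCV 4.12 (cv2) and the standard library are available. Lean on these libraries where they do the work, as an engineer would, in place of code of your own. Each camera call takes 0.05 s, during which the arm holds its last target. There are 200 camera calls.

TASK

Two of the three gas taps on the laboratory bench have been left open, at least partly. Shut them: push each open tap's lever round with a fingertip until it lies fully across its nozzle, against the stop, so that all three taps are shut when you leave. Leave the tap that is already shut closed, and leave the glassware, burner and tripod standing where they are: nothing is to be picked up.

Things in the scene. Friction and masses are not known exactly. Their poses are not given: they have to be found in the camera images.
- tap_a: one of three identical gas taps fixed to the bench, in any order along it. Origin: under the column, on the lever's vertical turning axis, on the bench. -x: the way its hose nozzle points (roughly to the robot). Flange 64 mm, column 26 mm, valve body 40 mm across up to z 123 mm. Nozzle level at z 103 mm, at most 28 mm thick (top z 117 mm), out to 92 mm from the axis.
- lever_a (a joint): lever angle, rad: 0 = shut, against its stop, across the nozzle, pointing along the tap's +y; 1.571 = fully open, over the nozzle, along the tap's -x. Grows anticlockwise seen from above, so shutting is clockwise. Friction of about 0.14 N m (3 N at 50 mm) holds it at any angle; no spring.
- tip_a (a point): outer end of the tap's lever, on its centre line, z 142 mm. The lever is a straight level black bar 14 mm wide, 16 mm tall (z 134 to 150 mm), reaching 70 mm from the axis; hub 17 mm radius, top at z 151 mm. Under the bar is only the nozzle.
- tap_b: one of three identical gas taps fixed to the bench, in any order along it. Origin: under the column, on the lever's vertical turning axis, on the bench. -x: the way its hose nozzle points (roughly to the robot). Flange 64 mm, column 26 mm, valve body 40 mm across up to z 123 mm. Nozzle level at z 103 mm, at most 28 mm thick (top z 117 mm), out to 92 mm from the axis.
- lever_b (a joint): lever angle, rad: 0 = shut, against its stop, across the nozzle, pointing along the tap's +y; 1.571 = fully open, over the nozzle, along the tap's -x. Grows anticlockwise seen from above, so shutting is clockwise. Friction of about 0.14 N m (3 N at 50 mm) holds it at any angle; no spring.
- tip_b (a point): outer end of the tap's lever, on its centre line, z 142 mm. The lever is a straight level black bar 14 mm wide, 16 mm tall (z 134 to 150 mm), reaching 70 mm from the axis; hub 17 mm radius, top at z 151 mm. Under the bar is only the nozzle.
- tap_c: one of three identical gas taps fixed to the bench, in any order along it. Origin: under the column, on the lever's vertical turning axis, on the bench. -x: the way its hose nozzle points (roughly to the robot). Flange 64 mm, column 26 mm, valve body 40 mm across up to z 123 mm. Nozzle level at z 103 mm, at most 28 mm thick (top z 117 mm), out to 92 mm from the axis.
- lever_c (a joint): lever angle, rad: 0 = shut, against its stop, across the nozzle, pointing along the tap's +y; 1.571 = fully open, over the nozzle, along the tap's -x. Grows anticlockwise seen from above, so shutting is clockwise. Friction of about 0.14 N m (3 N at 50 mm) holds it at any angle; no spring.
- tip_c (a point): outer end of the tap's lever, on its centre line, z 142 mm. The lever is a straight level black bar 14 mm wide, 16 mm tall (z 134 to 150 mm), reaching 70 mm from the axis; hub 17 mm radius, top at z 151 mm. Under the bar is only the nozzle.
- bottle_amber: small brown glass bottle with a cork, 58 mm across, 141 mm tall, loose, close behind a tap; a bystander. Origin: centre of its underside, z up.
- bottle_clear: small clear glass bottle with a cork, 58 mm across, 151 mm tall, loose, close behind a tap; a bystander. Origin: centre of its underside, z up.
- bottle_oil: squat clear glass bottle with a flat glass stopper, 68 mm across, 133 mm tall, loose, close behind a tap; a bystander. Origin: centre of its underside, z up.
- jar: tall glass jar with a wide cork, 84 mm across, 178 mm tall, loose; a bystander. Origin: centre of its underside, z up.
- burner: gas burner, round foot 80 mm across, upright tube, 130 mm tall, loose; a bystander. Origin: centre of its underside, z up.
- tripod: black iron tripod with a 130 mm ring, feet on a 168 mm circle, 160 mm tall, loose; a bystander. Origin: centre of its underside, z up.
- beaker: glass beaker, 68 mm across, 85 mm tall, loose, in front of the taps; a bystander. Origin: centre of its underside, z up.
Things that resemble listed ones, but are neither listed nor needed, are in the scene too. Leave any purple look-alike of the tap_c alone.

How it is judged:
By the outcome, as a careful person would: the job done as asked, in the order asked, and still so for the second after the job is handed in, with the robot touching nothing.
It also fails if it takes over 46 s, if anything falls off the work surface, if the arm or the gripper's body presses on something with over 40 N, if the wrist force passes 120 N, or if a joint passes its speed limit or range.

## Working session

There is one attempt and no reset: what is moved stays moved. The work goes in short steps, Python scripts to look and compute and a shell command to move; the robot and the scene stay as the last step left them, time stands still between calls to the robot, and variables do not carry over. Pictures are saved under pics/ and viewed, at most 10 in all, crops included, and the job is handed in when it is done.

```bash
mkdir -p pics; ls; python3 - <<'E'
from workcell import env
import cv2
for n in("top","side"):
    c=env.read_camera(n); print(n,{k:(v.tolist() if hasattr(v,'tolist') else v) for k,v in c.items() if k!="img"})
    cv2.imwrite(f"pics/{n}0.png",cv2.resize(c["img"][:,:,::-1],(800,600),interpolation=cv2.INTER_CUBIC))
s=env.get_state();print(s)
E
```

```text
pics
top {'fov_y': 44.27456605806176, 'cx': 251.94848258468576, 'cy': 186.78454136711002, 'T': [[0.002662376402108183, 0.9970975666492036, -0.07608780673754746, 0.44791464178399193], [-0.9996866768939071, 0.0007600770994933919, -0.025019398946011608, 0.06600014853467473], [-0.024888949208641944, 0.07613057772695345, 0.9967871765538768, 1.3542916714138171], [0.0, 0.0, 0.0, 1.0]]}
side {'fov_y': 53.44431924607367, 'cx': 254.13465467362687, 'cy': 188.19181550997322, 'T': [[-0.9878519874228026, 0.1167123725062252, -0.10259957626027248, 0.4163055343871102], [-0.15525973778165456, -0.7690900404631379, 0.6199959060222744, 0.8868950707138664], [-0.006547119121507467, 0.6283937712647836, 0.7778678573297856, 1.1003396709361908], [0.0, 0.0, 0.0, 1.0]]}
{'clock': 0.1, 'joint_pos': array([-1.43457139e+00,  3.13928196e-01,  4.51051152e-02,  1.30358895e+00,
       -1.01909449e-06,  1.43118472e+00]), 'qvel': array([-0.00050809, -0.00297738,  0.00145163,  0.00036988, -0.00058121,
       -0.00297741]), 'tau': array([ 2.77168714e-03, -4.81724632e+01,  2.99244493e+01,  1.26869272e-02,
       -2.39706715e-04, -2.02665362e-06]), 'tcp_pos': array([ 0.15652791, -0.55284147,  0.24150149]), 'orientation': array([-8.07849441e-04,  9.90504018e-01,  1.37481412e-01,  8.58412980e-07]), 'wrist_force': array([ 0.55985107,  0.3543979 , -0.00241921]), 'ft_torque': array([-0.00883274,  0.01333392, -0.04968203]), 'grip_force': 0.0, 'finger_gap': 0.08537359670122463}
```

View pics/top0.png

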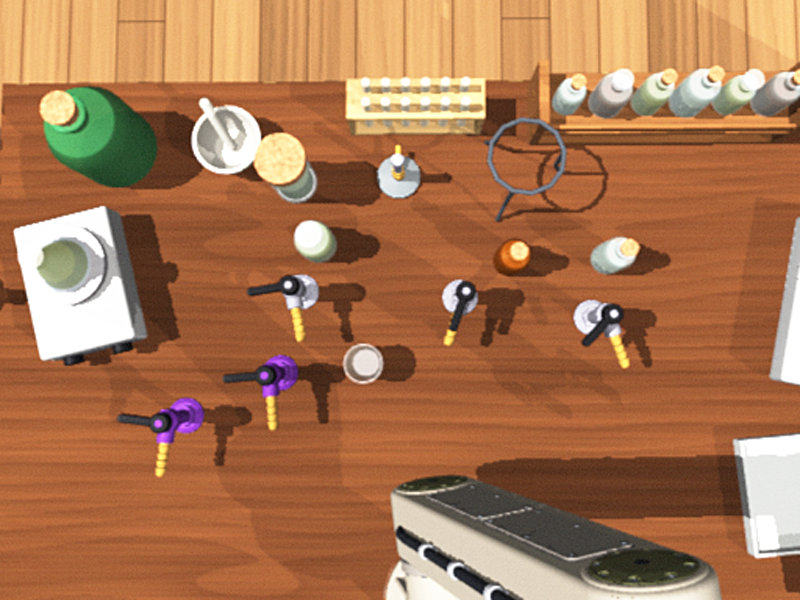

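View pics/side0.png

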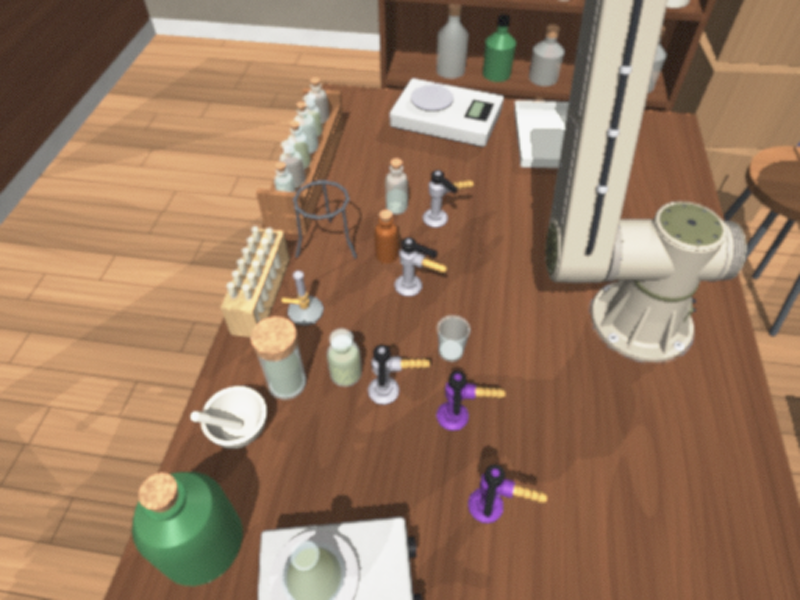

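The top view shows three taps. The left hub is at (290,285) with its lever pointing left, so it is shut. The middle hub is at (465,290) with its tip near (450,331), almost fully open. The right hub is at (612,313) with its tip near (586,342), half open. The side view agrees: hubs at (381,352), (408,245) and (437,178).

```bash
cat > h.py <<'E'
import numpy as np, cv2
from workcell import env
def ray(c,u,v,z):
    f=192/np.tan(np.radians(c["fov_y"]/2)); T=np.array(c["T"])
    d=T[:3,:3]@np.array([(u-c["cx"])/f,-(v-c["cy"])/f,-1.]); o=T[:3,3]
    return (o+d*(z-o[2])/d[2])
def proj(c,p):
    f=192/np.tan(np.radians(c["fov_y"]/2)); T=np.array(c["T"])
    q=T[:3,:3].T@(np.array(p)-T[:3,3]); return np.array([c["cx"]-f*q[0]/q[2],c["cy"]+f*q[1]/q[2]])
E
python3 - <<'E'
from h import *
c=env.read_camera("top");s=env.read_camera("side")
k=512/800
def P(cam,u,v,z): return ray(cam,(u+.5)*k-.5,(v+.5)*k-.5,z).round(4)[:2]
for n,h,t,nz,sd in(("L",(290,285),(250,291),(300,338),(381,352)),("M",(465,290),(450,338),(449,342),(408,245)),("R",(612,313),(586,342),(625,364),(437,178))):
    H=P(c,*h,.151);print(n,"hub",H,"side hub",P(s,*sd,.151),"tip",P(c,*t,.15),"nozzle",P(c,*nz,.103))
for n,u,v,z in(("amber top",519,249,.141),("clear top",628,247,.151),("oil",318,235,.133),("beaker",363,362,.085)):print(n,P(c,u,v,z))
a=c["img"][165:245,270:410,::-1]
A=cv2.resize(a,(770,440),interpolation=cv2.INTER_CUBIC)
cv2.imwrite("pics/crop.png",A)
E
```

```text
L hub [0.5514 0.2672] side hub [0.5504 0.274 ] tip [0.5415 0.3333] nozzle [0.4651 0.2569]
M hub [ 0.5433 -0.0199] side hub [ 0.5401 -0.0108] tip [0.465  0.0048] nozzle [0.459  0.0041]
R hub [ 0.5061 -0.2576] side hub [ 0.5027 -0.2432] tip [ 0.4591 -0.2151] nozzle [ 0.4229 -0.2904]
amber top [ 0.6121 -0.1099]
clear top [ 0.6139 -0.2856]
oil [0.6371 0.2242]
beaker [0.4245 0.1507]
```

View pics/crop.png

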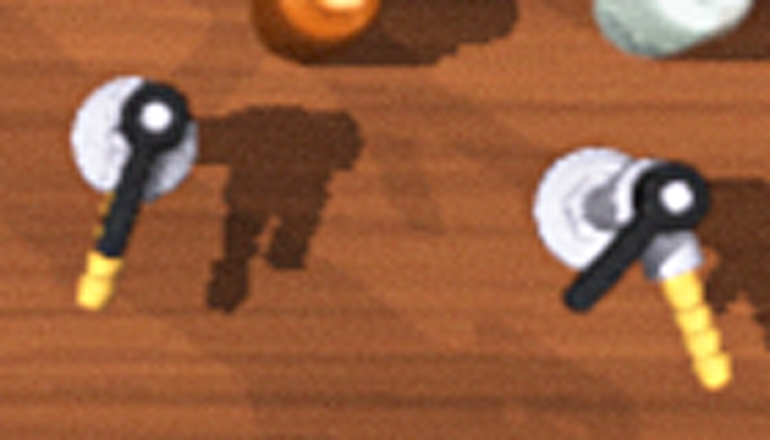

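The crop shows the middle lever lying almost over its nozzle: hub (155,117), lever end (112,255), nozzle end (92,305). The right lever is about half open: hub (677,196), lever end (572,303), nozzle end (716,385). The two cameras disagree by up to 14 mm, so I'll fit lens distortion from the known geometry.

```bash
cat >> h.py <<'E'
def und(c,u,v,k):
    f=192/np.tan(np.radians(c["fov_y"]/2)); K=np.array([[f,0,c["cx"]],[0,f,c["cy"]],[0,0,1]])
    q=cv2.undistortPoints(np.array([[[u,v]]],float),K,np.array([k,0,0,0,0.]),P=K)[0,0]; return q
def R(c,uv,z,k): return ray(c,*und(c,*uv,k),z)[:2]
E
python3 - <<'E'
from h import *
from scipy.optimize import least_squares
c=env.read_camera("top");s=env.read_camera("side")
A=lambda x,y:((x+.5)*.64-.5,(y+.5)*.64-.5)
C=lambda x,y:(270+(x+.5)/5.5-.5,165+(y+.5)/5.5-.5)
top={"L":(A(290,285),A(303,291),A(250,291),A(300,339)),"M":(C(155,117),C(134,137),C(112,255),C(92,305)),"R":(C(677,196),C(592,208),C(572,303),C(716,385))}
side={"L":(A(381,351),A(383,391)),"M":(A(408,244),A(408,286)),"R":(A(437,177),A(435,217))}
names="LMR"
def res(p,full=False):
    kt,ks=p[:2];X=p[2:8].reshape(3,2);r=[];out=[]
    for i,n in enumerate(names):
        h,f,t,z=top[n];a,b=side[n]
        H=R(c,h,.151,kt);T=R(c,t,.146,kt);N=R(c,z,.103,kt)
        r+=list(H-X[i])+list(R(c,f,.008,kt)-X[i])+list(R(s,a,.151,ks)-X[i])+list(R(s,b,.008,ks)-X[i])
        r+=[np.linalg.norm(T-X[i])-.070,np.linalg.norm(N-X[i])-.092]
        an=lambda d:np.degrees(np.arctan2(d[1],d[0]))
        out.append((n,X[i].round(4),"lever",an(T-X[i]).round(1),"noz",an(N-X[i]).round(1)))
    return out if full else np.array(r)
o=least_squares(res,np.r_[0,0,.55,.27,.54,-.02,.5,-.25])
print(o.x[:2]);[print(*q) for q in res(o.x,True)];print((o.fun.reshape(3,10)*1000).round(1))
kt=o.x[0]
for n,u,v,z in(("amber top",519,249,.141),("clear top",628,247,.151),("oil",318,235,.133),("beaker",363,362,.085)):print(n,R(c,A(u,v),z,kt).round(3))
E
```

```text
[-0.02887426 -0.42885459]
L [0.5519 0.2703] lever 98.9 noz -171.4
M [ 0.5425 -0.0173] lever 165.7 noz 164.8
R [ 0.5047 -0.259 ] lever 136.6 noz -159.6
[[-0.5 -3.1  0.7 -3.3 -1.1  2.  -2.3  9.  -5.1 -2.4]
 [-0.3 -3.5  0.5 -2.8 -2.1  3.1 -3.3  4.6 -3.7 -1.7]
 [ 1.1 -2.4  1.7  2.6 -2.5  3.3 -2.2 -0.7 -3.6  0.8]]
amber top [ 0.612 -0.11 ]
clear top [ 0.614 -0.287]
oil [0.637 0.224]
beaker [0.424 0.151]
```

The top camera is almost undistorted and its geometry agrees with the stated sizes to about 3–5 mm. L is shut (lever at 99°, shut direction 98.6°). M is about 90° open and R about 26° open. I'll do R first, working from the counter-clockwise side of its lever with the fingers shut.

```bash
for i in 1 2 3; do python3 -m jog '[[1,0.0241,-0.0142,0,0],[1,0.0241,-0.0142,0,0],[1,0.0241,-0.0142,0,0],[1,0.0241,-0.0142,0,0],[1,0.0241,-0.0142,0,0]]'; done; python3 -m jog '[[1,0,0,0,0],[1,0,0,0,0]]'
```

```text
clock: 0.72
tcp_pos: [0.2538, -0.4512, 0.2422]
orientation: [0.0, 0.991, 0.137, 0.0]
wrist_force: [-0.0, 0.2, -0.0]
finger_gap: 0.025
grip_force: 0.0
clock: 1.13
tcp_pos: [0.3506, -0.3499, 0.2424]
orientation: [0.0, 0.991, 0.137, 0.0]
wrist_force: [-0.3, -0.0, -0.3]
finger_gap: -0.0002
grip_force: 0.0
clock: 1.55
tcp_pos: [0.4472, -0.2488, 0.2424]
orientation: [0.0, 0.991, 0.137, 0.0]
wrist_force: [0.5, -0.1, 0.3]
finger_gap: 0.0001
grip_force: 0.0
clock: 1.72
tcp_pos: [0.4471, -0.2488, 0.2422]
orientation: [0.0, 0.99, 0.139, -0.0]
wrist_force: [-0.6, -1.0, -0.6]
finger_gap: -0.0002
grip_force: 0.0
```

```bash
python3 -m jog '[[1,0,0,0.016,0],[1,0,0,0.016,0],[1,0,0,0.016,0],[1,0,0,0.016,0],[1,0,0,0.01,0]]';  python3 - <<'E'
from h import *
s=env.read_camera("side")
cv2.imwrite("pics/s1.png",cv2.resize(s["img"][70:230,200:400,::-1],(750,600),interpolation=cv2.INTER_CUBIC))
E
```

```text
clock: 2.13
tcp_pos: [0.4451, -0.2504, 0.1667]
orientation: [-0.001, 0.991, 0.137, -0.001]
wrist_force: [0.5, 0.0, -0.0]
finger_gap: -0.0003
grip_force: 0.0
```

View pics/s1.png

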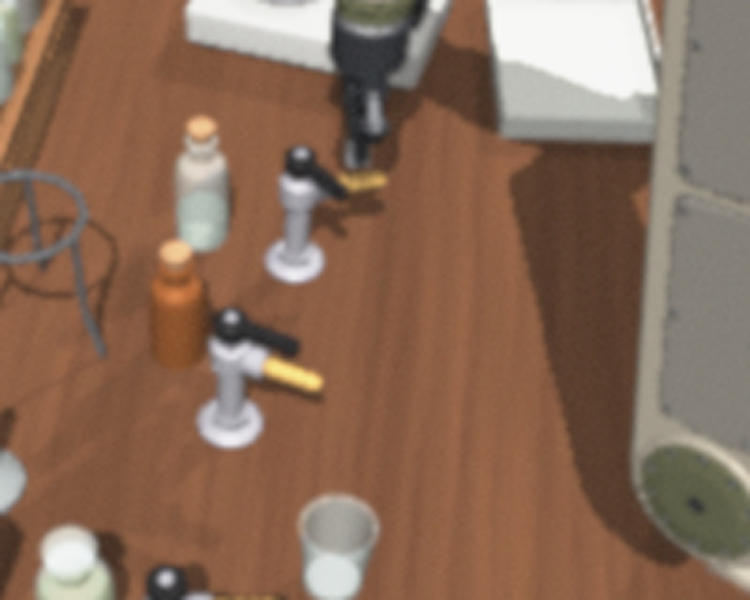

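The side crop shows the fingertips at about (355,165), above the nozzle on the far (-y) side of R's lever (tip at 345,190). That is where I want them, so I'll descend and push.

```bash
python3 -m jog '[[1,0,0,0.01,0],[1,0,0,0.01,0],[1,0,0,0.008,0],[1,0,0,0,0]]'; python3 -m jog '[[1,0.005,-0.0036,0,0],[1,0.005,-0.0036,0,0],[1,0.005,-0.0036,0,0],[1,0.005,-0.0036,0,0],[1,0.003,-0.002,0,0]]'; python3 -m jog '[[1,0.003,-0.002,0,0],[1,0,0,0,0]]';python3 -m jog '[[1,0.003,-0.002,0,0],[1,0,0,0,0]]'
```

```text
clock: 2.52
tcp_pos: [0.4456, -0.2495, 0.1387]
orientation: [-0.001, 0.991, 0.137, -0.001]
wrist_force: [-0.7, 0.2, -0.0]
finger_gap: -0.0001
grip_force: 0.0
clock: 2.93
tcp_pos: [0.4649, -0.2277, 0.1408]
orientation: [0.001, 0.99, 0.138, 0.0]
wrist_force: [-0.7, -3.7, -0.6]
finger_gap: 0.0001
grip_force: 1.4
clock: 3.1
tcp_pos: [0.4672, -0.2245, 0.1406]
orientation: [-0.0, 0.99, 0.138, 0.0]
wrist_force: [-0.1, 0.4, 0.6]
finger_gap: 0.0002
grip_force: 0.1
clock: 3.27
tcp_pos: [0.4691, -0.222, 0.1404]
orientation: [-0.0, 0.99, 0.138, 0.0]
wrist_force: [-1.3, 0.2, -0.2]
finger_gap: -0.0001
grip_force: 0.3
```

```bash
for i in 1 2 3 4; do python3 -m jog '[[1,0.003,-0.0008,0,0],[1,0,0,0,0]]' | grep -E "tcp|wrist|grip_f"; done
```

```text
tcp_pos: [0.4697, -0.2215, 0.1403]
wrist_force: [-8.3, -5.3, 3.4]
grip_force: 4.5
tcp_pos: [0.4701, -0.2212, 0.1402]
wrist_force: [-15.7, -11.3, 6.0]
grip_force: 9.1
tcp_pos: [0.4704, -0.2209, 0.1402]
wrist_force: [-23.0, -16.0, 9.6]
grip_force: 13.7
tcp_pos: [0.4708, -0.2207, 0.1401]
wrist_force: [-31.1, -21.1, 11.6]
grip_force: 18.3
```

R is against its stop at the predicted spot. I'll back off, lift and look.

```bash
python3 -m jog '[[1,-0.015,0,0,0],[1,-0.018,0.005,0,0],[1,-0.018,0.005,0,0],[1,0,0,0,0]]'; python3 -m jog '[[1,0,0,-0.02,0],[1,0,0,-0.03,0],[1,0,0,-0.03,0],[1,0,0,-0.02,0],[1,0,0,0,0]]'; python3 -m jog '[[1,0.0143,-0.0255,0,0],[1,0.0143,-0.0255,0,0],[1,0.0143,-0.0255,0,0],[1,0.0143,-0.0255,0,0],[1,0.0143,-0.0255,0,0]]';python3 -m jog '[[1,0,0,0,-7],[1,0,0,0,-7],[1,0,0,0,-7],[1,0,0,0,-7],[1,0,0,0,-7]]';python3 -m jog '[[1,0,0,0,-7],[1,0,0,0,-7],[1,0,0,0,0]]'
```

```text
clock: 4.27
tcp_pos: [0.4311, -0.24, 0.1402]
orientation: [-0.001, 0.991, 0.136, -0.0]
wrist_force: [-0.3, 0.1, 0.0]
finger_gap: 0.0002
grip_force: 0.0
clock: 4.68
tcp_pos: [0.4357, -0.2405, 0.2451]
orientation: [0.003, 0.99, 0.138, 0.003]
wrist_force: [1.1, -0.2, 0.3]
finger_gap: -0.0001
grip_force: 0.0
clock: 5.1
tcp_pos: [0.4675, -0.0954, 0.2397]
orientation: [-0.001, 0.991, 0.137, 0.0]
wrist_force: [0.8, -0.5, -1.0]
finger_gap: 0.0
grip_force: 0.0
clock: 5.52
tcp_pos: [0.4674, -0.0964, 0.2396]
orientation: [-0.001, 0.902, 0.432, 0.0]
wrist_force: [0.5, -0.7, -0.5]
finger_gap: 0.0004
grip_force: 0.0
clock: 5.77
tcp_pos: [0.4673, -0.0966, 0.2396]
orientation: [-0.001, 0.843, 0.537, 0.0]
wrist_force: [-0.4, -0.6, 0.8]
finger_gap: 0.0
grip_force: 0.0
```

```bash
python3 -m jog '[[1,0.0196,-0.0041,0,0],[1,0.0196,-0.0041,0,0],[1,0.0196,-0.0041,0,0],[1,0,0,0,0]]'; python3 -m jog '[[1,0,0,0.016,0],[1,0,0,0.016,0],[1,0,0,0.016,0],[1,0,0,0.016,0],[1,0,0,0.009,0]]';  python3 - <<'E'
from h import *
s=env.read_camera("side")
cv2.imwrite("pics/s2.png",cv2.resize(s["img"][70:230,200:400,::-1],(750,600),interpolation=cv2.INTER_CUBIC))
E
```

```text
clock: 6.1
tcp_pos: [0.4814, -0.0361, 0.2398]
orientation: [-0.001, 0.844, 0.536, 0.0]
wrist_force: [0.0, -0.3, -0.3]
finger_gap: -0.0003
grip_force: 0.0
clock: 6.52
tcp_pos: [0.4801, -0.0387, 0.1653]
orientation: [-0.001, 0.845, 0.535, -0.001]
wrist_force: [0.6, -0.1, 0.2]
finger_gap: 0.0
grip_force: 0.0
```

View pics/s2.png

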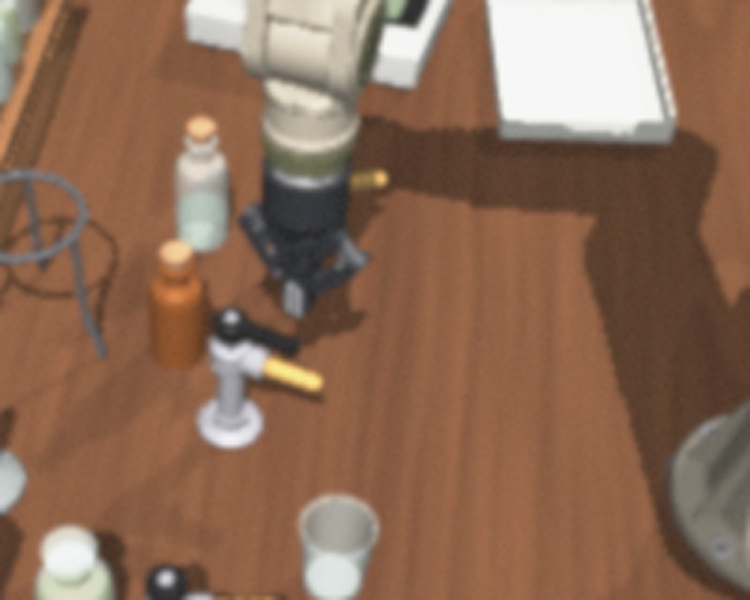

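The fingertip is at (293,310), on the far (-y) side of M's lever tip (293,345), as planned. Next: descend, make contact and follow the arc.

```bash
python3 -m jog '[[1,0,0,0.01,0],[1,0,0,0.01,0],[1,0,0,0.006,0],[1,0,0,0,0]]'; python3 -m jog '[[1,0.005,0,0,0],[1,0.005,0,0,0],[1,0.003,0,0,0],[1,0,0,0,0]]'; python3 -m jog '[[1,0.0055,-0.0026,0,6],[1,0.0055,-0.0026,0,6],[1,0.0055,-0.0026,0,6],[1,0.0055,-0.0026,0,6],[1,0.0055,-0.0026,0,6]]';python3 -m jog '[[1,0.0055,-0.0026,0,6],[1,0.0055,-0.0026,0,6],[1,0.0055,-0.0026,0,6],[1,0.0055,-0.0026,0,6],[1,0.0055,-0.0026,0,6]]'
```

```text
clock: 6.9
tcp_pos: [0.4803, -0.0388, 0.14]
orientation: [-0.001, 0.844, 0.536, -0.001]
wrist_force: [0.1, 0.1, 0.4]
finger_gap: -0.0001
grip_force: 0.0
clock: 7.23
tcp_pos: [0.4874, -0.0266, 0.1418]
orientation: [0.0, 0.844, 0.536, 0.0]
wrist_force: [0.1, -0.6, -0.3]
finger_gap: -0.0
grip_force: 0.0
clock: 7.65
tcp_pos: [0.4931, 0.0017, 0.1417]
orientation: [0.001, 0.955, 0.296, -0.0]
wrist_force: [-0.6, -3.0, 0.3]
finger_gap: -0.0001
grip_force: 1.4
clock: 8.07
tcp_pos: [0.5124, 0.0243, 0.1413]
orientation: [0.001, 0.999, 0.039, -0.001]
wrist_force: [-3.1, -3.4, 0.3]
finger_gap: -0.0003
grip_force: 1.3
```

```bash
python3 -m jog '[[1,0.0045,-0.0025,0,0],[1,0.0045,-0.0025,0,0],[1,0.0045,-0.0025,0,0],[1,0.004,-0.0015,0,0],[1,0,0,0,0]]'; for i in 1 2 3 4; do python3 -m jog '[[1,0.003,0,0,0],[1,0,0,0,0]]' | grep -E "tcp|wrist|grip_f"; done
```

```text
clock: 8.48
tcp_pos: [0.5303, 0.0356, 0.1412]
orientation: [-0.0, 0.999, 0.043, 0.0]
wrist_force: [-0.9, -1.0, -0.3]
finger_gap: 0.0001
grip_force: 0.4
tcp_pos: [0.5329, 0.0354, 0.1412]
wrist_force: [-2.1, -0.3, 0.6]
grip_force: 0.7
tcp_pos: [0.5359, 0.0355, 0.1413]
wrist_force: [-1.8, -0.1, -0.0]
grip_force: 0.8
tcp_pos: [0.5383, 0.0358, 0.1411]
wrist_force: [-3.8, 0.0, 0.5]
grip_force: 1.5
tcp_pos: [0.5388, 0.0359, 0.1408]
wrist_force: [-10.3, -1.6, 3.6]
grip_force: 4.6
```

Contact with the stop. I'll press a little further, then retreat, lift clear and look.

```bash
for i in 1 2 3; do python3 -m jog '[[1,0.003,0,0,0],[1,0,0,0,0]]' | grep -E "tcp|wrist|grip_f"; done; python3 -m jog '[[1,-0.015,0,0,0],[1,-0.018,0.003,0,0],[1,-0.018,0.003,0,0],[1,0,0,0,0]]'| grep -E "tcp|wrist"; python3 -m jog '[[1,0,0,-0.02,0],[1,0,0,-0.03,0],[1,0,0,-0.03,0],[1,0,0,-0.02,0],[1,0,0,0,0]]'| grep -E "tcp|wrist"; python3 -m jog '[[1,-0.03,0,0,0],[1,-0.03,0,0,0],[1,-0.03,0,0,0],[1,0,0,0,0]]'| grep -E "tcp|wrist"; python3 -m jog '[[1,0,0.038,0,0],[1,0,0.038,0,0],[1,0,0.038,0,0],[1,0,0.038,0,0],[1,0,0.038,0,0]]'| grep -E "tcp|wrist"; python3 -m jog '[[1,-0.02,0.036,0,0],[1,-0.02,0.036,0,0],[1,-0.02,0.036,0,0],[1,-0.02,0.036,0,0],[1,0,0,0,0]]'
python3 - <<'E'
from h import *
c=env.read_camera("top");s=env.read_camera("side")
cv2.imwrite("pics/t3.png",cv2.resize(c["img"][130:290,150:430,::-1],(800,457),interpolation=cv2.INTER_CUBIC))
cv2.imwrite("pics/s3.png",cv2.resize(s["img"][:,:,::-1],(800,600),interpolation=cv2.INTER_CUBIC))
E
```

```text
tcp_pos: [0.5392, 0.0361, 0.1404]
wrist_force: [-16.3, -3.3, 8.3]
grip_force: 7.5
tcp_pos: [0.5397, 0.0364, 0.1401]
wrist_force: [-22.4, -3.5, 11.5]
grip_force: 10.4
tcp_pos: [0.5401, 0.0367, 0.1396]
wrist_force: [-28.8, -4.0, 15.5]
grip_force: 13.3
tcp_pos: [0.4983, 0.0266, 0.1415]
wrist_force: [-1.2, -0.3, -1.3]
tcp_pos: [0.5045, 0.0265, 0.2467]
wrist_force: [1.2, -0.4, 0.4]
tcp_pos: [0.4064, 0.0196, 0.2408]
wrist_force: [0.3, 0.4, -0.5]
tcp_pos: [0.4278, -0.1725, 0.2414]
wrist_force: [0.9, 0.3, 0.3]
clock: 11.57
tcp_pos: [0.3575, -0.3278, 0.2409]
orientation: [0.002, 0.999, 0.038, 0.0]
wrist_force: [1.6, 0.4, 0.6]
finger_gap: -0.0002
grip_force: 0.0
```

View pics/t3.png

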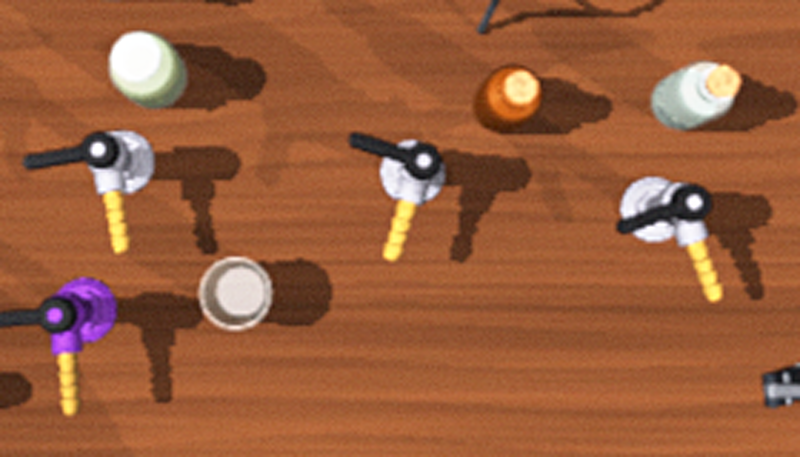

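View pics/s3.png

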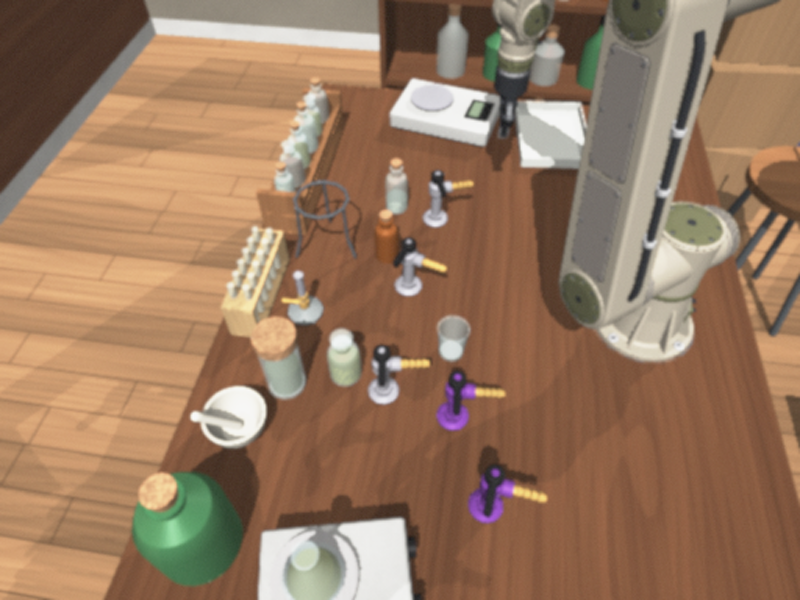

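All three levers now lie across their nozzles: lever ends at (355,138) for M, (622,227) for R and (28,161) for L. The bystanders look unmoved. I'll check the angles numerically against L, which was shut from the start.

```bash
python3 - <<'E'
from h import *
c=env.read_camera("top"); q=800/280
W=lambda p,z:ray(c,150+(p[0]+.5)/q-.5,130+(p[1]+.5)/q-.5,z)[:2]
for n,h,t,z in(("L",(97,150),(28,161),(121,249)),("M",(424,160),(354,139),(390,257)),("R",(692,202),(622,228),(715,298))):
    H=W(h,.151);a=W(t,.146)-H;b=W(z,.103)-H
    d=np.degrees(np.arctan2(b[1],b[0])-np.arctan2(a[1],a[0]))%360
    print(n,"nozzle-lever",d.round(1),"open",(90-d).round(1),np.linalg.norm(a).round(3),np.linalg.norm(b).round(3))
E
```

```text
L nozzle-lever 91.3 open -1.3 0.064 0.09
M nozzle-lever 89.0 open 1.0 0.065 0.091
R nozzle-lever 89.9 open 0.1 0.065 0.092
```

```bash
python3 -c "
from workcell import env
print(env.hand_in())"
```

```text
the job is handed in; nothing more can be done
None
```

I shut both open taps by pushing their levers against the stops. The third was already shut and I left it alone; camera angles put all three within about 1° of fully shut, nothing else appears to have moved, and the job is handed in.

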